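# Charge the mill jar with three grinding balls

### The job

Charge the white mill jar with exactly three of the grinding balls from the blue pouring boat: hold the boat with its lip low over the jar's mouth (within about 5 cm of the rim while it is tipped, so that the balls do not fall far), tip it gradually and stop as soon as three balls have dropped in, going by how much lighter the boat has become. Then stand the boat, with the other three balls still in it, upright on the round wooden bat again and let go; do not knock the jar or disturb the other things on the bench.

Things in the scene. Friction and masses are not known exactly. Their poses are not given: they have to be found in the camera images.
- boat_center (a point): Centre of the blue glazed stoneware pouring boat (cream rims, clay-coloured foot), 26 mm above its underside; z up out of it, x along it (lip to lip), y across. It stands on the bat. 58 mm wide over two upright parallel side walls 4 mm thick, the place to grip it; 129 mm long; walls 52 mm high, 48 mm at the ends. Foot 66 x 44 mm. Empty it weighs about 240 g, give or take 8 %.
- boat: The same boat; origin at the centre of its underside, same axes. It is an open trough, 50 mm wide inside, its floor an arc of radius 75 mm along x: lowest, 12 mm above the underside, in the middle and rising to an open pouring lip at either end.
- boat_lip_a (a point): Middle of the boat's pouring lip at its +x end: 61 mm from the boat's middle along x, 44 mm above its underside. Tipped lengthwise by some 15 to 50 degrees, the boat lets the balls roll out over the lower lip one after another; the tilt at which each one goes differs from time to time.
- boat_lip_b (a point): Middle of the like lip at its -x end. Either lip will do for pouring.
- boat_in (a point): Middle of the boat's inner floor, 12 mm above its underside. In the boat lie six white polished balls, each 30 mm in diameter and 85 g (0.83 N), slippery and free-rolling, staggered along the floor, those at the ends reaching 66 mm above the boat's underside.
- jar: White porcelain mill jar without its lid, a steel belt round its shoulder; stands firm on the bench and cannot be shifted. Origin at the centre of its underside. Body 130 mm in diameter (about 155 mm over the belt's two lugs), neck 106 mm, 140 mm high; inside it is empty and 130 mm deep.
- jar_mouth (a point): Centre of the jar's round open mouth, at the level of its rim, 140 mm above the bench. The mouth is 92 mm across inside; the rim is 7 mm thick.
- bat: Round plywood throwing bat, fixed flat on the bench, 220 mm in diameter, 15 mm thick, on which the boat stands. Origin at the centre of its underside.
- bat_top (a point): Centre of the bat's upper face, 15 mm above the bench.
- jar_lid: Bystander: white porcelain lid of the jar, 107 mm across, 42 mm high over its knob. Origin at the centre of its underside.
- bowl_a: Bystander: pale unfired bowl, 124 mm across, 62 mm high. Origin at the centre of its underside.
- bowl_b: Bystander: brownish bisque bowl, 110 mm across, 55 mm high. Origin at the centre of its underside.
- brush: Bystander: glaze brush, 170 mm long, 20 mm thick, lying on the bench along its own x. Origin at the middle of its underside.
- rib: Bystander: flat wooden throwing rib, 100 x 45 x 7 mm, lying on the bench. Origin at the centre of its underside.
- glaze_jar: Bystander: amber glaze jar with a black cap, 64 mm across, 85 mm high. Origin at the centre of its underside.
Not all that is in view belongs to the job. What is shaped like the jar but green or red is not meant.

How it is judged:
By the outcome, as a careful person would: the job done as asked, in the order asked, and still so for the second after the job is handed in, with the robot touching nothing.
It also fails if it takes over 72 s, if anything falls off the work surface, if the arm or the gripper's body presses on something with over 40 N, if the wrist force passes 120 N, or if a joint passes its speed limit or range.

### The arm

A 6-joint arm with a two-finger parallel gripper is mounted at the origin on the work surface. World frame = base frame: x ahead of the robot, y to its left, z up, the work surface at z = 0. Lengths are in m, angles in degrees, forces in N, time in s.
With the tool pointing down it reaches from about 0.25 to 0.725 m from the base axis. Payload 9.7 kg.
Tool frame: the origin (TCP) lies at the very end of the fingers, on their centre line; the grasp point (between the pads) lies 19 mm behind it (bot.grip_depth is the distance from the TCP to the grasp point, in m); z points along the fingers, y is the direction in which the jaws open and shut (so a half turn about z gives the same grasp; the last joint's range is limited). The gripper opens to 85 mm and grips with 20 to 120 N. Pads are 22 mm wide; open, the fingers measure 114 mm over their backs; the gripper's body (76 mm by 85 mm) begins 54 mm behind the grasp point. The pads swing forward as they close: fully open they stand 13 mm farther back than shut.
Start: joints at [64.229, 4.979, 10.078, 95.1, 0, 90], TCP at [0.239, 0.495, 0.231] pointing down, gripper open.
Joint ranges: [-179.16, 179.16], [-48.56, 103.87], [-65.8, 70.77], [-126.05, 130.52], [-82.76, 87.17], [-180, 180]. Speed limits (degrees/s): [127.2, 127.2, 147.25, 180, 180, 180].

### API

Orientations are given as [roll, pitch, yaw] about the fixed x, y, z axes, in that order (R = Rz(yaw) Ry(pitch) Rx(roll)).
In Python, from workcell import bot, viewer gives the robot as it stands.
- The arm moves only by the tool arm_command, never from a script. Its argument "motion" is a list of rows, each a list of 3 entries, a list of its own where there are three numbers: the opening, from 0 (shut) to 1 (fully open), then the shift along the tool's x, y, z in units of 60 mm (1.0 is 60 mm), then the turn, a rotation vector about the tool's x, y, z in units of 6 degrees (1.0 is 6 degrees). A call has 1 to 12 rows; each row shifts and turns the commanded pose from where the row before left it, along the tool's axes as they then stand; what a row does not reach is not made up. A row lasts 1/8 s, in which the tool goes at most 62.5 mm and 10.7 degrees, less where a joint would pass 70% of its speed; a pose out of reach is approached as far as the arm can. A call is refused whole if a number of a shift passes 1 or a number of a turn 1, either way. A call with a gripper value outside its range is refused whole. The fingers move at their own pace and stop on an object; "newtons" is the grip in N (left out, the last holds). Time passes only in rows, so rows that do not move let the fingers close. It gives the time, the measured TCP pose, the force and the opening at its end, in the units of the state.
- bot.get_obs(): the state, without advancing time (a new reading comes with each control period).
- viewer.camera(name): name is "scene" or "top" or "wrist"; returns the picture (420x560x3 uint8, blue, green, red); there is no depth.
- viewer.calibration(name): a dict with "fx", "fy", "cx", "cy" (pixels), "T" (4x4, takes a point from camera to world coordinates). Camera axes: x right, y down, z forward; pixel columns grow to the right and rows downward; lengths in m; the calibration is good to about 2 mm. A picture is of the moment at which its call begins: read the wrist's pose just before it. calibration takes no time and is no camera call; for the wrist camera it gives the pose at the moment of the call.
- bot.job_done(): hands the job in, once; it reports no verdict.
The state is a dict: "time": time; "q": joint angles; "qd": joint speeds; "joint_efforts": joint torques, N m; "ee_pos": TCP position; "tcp_rot": TCP orientation; "wrist_force": force on the tool from outside, world axes, zero at the start; "torque": the same for the moment, N m; "opening": finger opening in m.
Only numpy, scipy, OpenCV 4.12 (cv2) and the standard library are available. Lean on these libraries where they do the work, as an engineer would, in place of code of your own. Each camera call takes 0.05 s, during which the arm holds its last target.

## Working session

There is one attempt and no reset: what is moved stays moved. The work goes in short steps, Python scripts to look and compute and a tool call to move; the robot and the scene stay as the last step left them, time stands still between calls to the robot, and variables do not carry over. Pictures are saved under pics/ and viewed, and the job is handed in when it is done.

Besides the shell and the picture viewer there is one more tool, called after "Call:" by a JSON object that holds its "api" and its "payload". arm_command: Moves the arm, as the interface text tells. Its arguments: {"type":"object","properties":{"motion":{"type":"array"},"newtons":{"type":"number"}},"required":["motion"]}

```bash
ls; mkdir -p pics; python3 - <<'E'
from workcell import bot, viewer
import cv2
o=bot.get_obs(); print({k:o[k] for k in ('time','ee_pos','tcp_rot','wrist_force','opening')}, bot.grip_depth)
for n in ('scene','top','wrist'):
    c=viewer.calibration(n); print(n,c)
    cv2.imwrite(f'pics/{n}0.png',viewer.camera(n))
E
```

```text
pics
{'time': 0.0, 'ee_pos': array([0.23902904, 0.49507304, 0.23058663]), 'tcp_rot': array([-1.79923621e+02, -9.37416590e-04,  1.54225876e+02]), 'wrist_force': array([ 0.11362683,  0.91038527, -0.54001391]), 'opening': 0.08571482423577673} 0.0187
scene {'fx': 437.7434831130596, 'fy': 437.7434831130596, 'cx': 277.817294980662, 'cy': 214.5888691139504, 'T': array([[ 0.98441637,  0.15626396, -0.08065968,  0.63098691],
       [ 0.17579295, -0.86243261,  0.47466497, -0.63747417],
       [ 0.00460949, -0.48144737, -0.87646288,  1.23363987],
       [ 0.        ,  0.        ,  0.        ,  1.        ]])}
top {'fx': 536.3692318462538, 'fy': 536.3692318462538, 'cx': 272.9657704733731, 'cy': 202.11706545989716, 'T': array([[ 1.36009049e-03, -9.84729608e-01,  1.74085468e-01,
         2.26156698e-01],
       [-9.99963711e-01,  1.24766542e-04,  8.51824369e-03,
        -9.22467402e-03],
       [-8.40988681e-03, -1.74090736e-01, -9.84693703e-01,
         1.74559075e+00],
       [ 0.00000000e+00,  0.00000000e+00,  0.00000000e+00,
         1.00000000e+00]])}
wrist {'fx': 353.69075298913594, 'fy': 353.69075298913594, 'cx': 283.5980398203653, 'cy': 213.10291471659434, 'T': array([[ 0.43458922,  0.86601365,  0.24729047,  0.17614121],
       [ 0.90062787, -0.41749495, -0.12069546,  0.52642971],
       [-0.0012814 ,  0.27516963, -0.96139484,  0.37530558],
       [ 0.        ,  0.        ,  0.        ,  1.        ]])}
```

View pics/scene0.png

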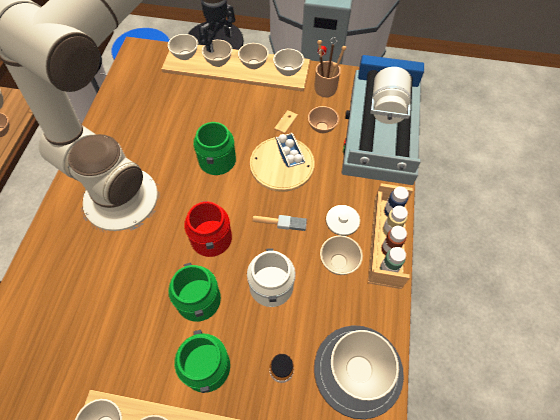

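View pics/top0.png

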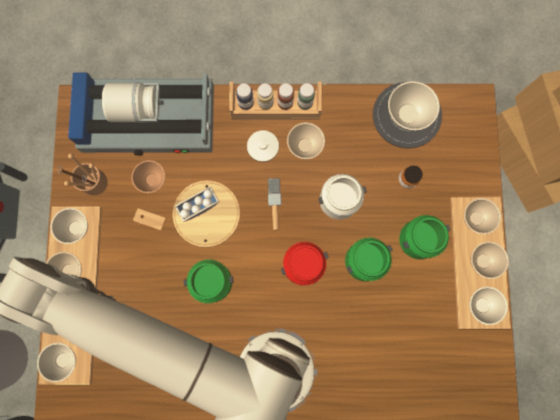

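View pics/wrist0.png

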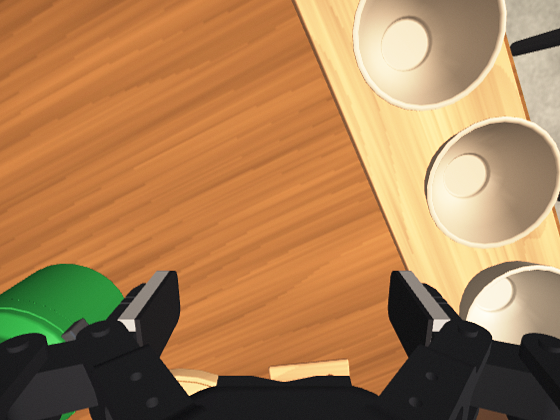

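The jar candidates in the top view are:
- green at (208,281), (369,259) and (424,237)
- red at (304,263)
- white at (342,196)
- a white cylinder lying in the mill at (130,102)

The white one at (342,196), seen in the scene view at (271,278), stands upright, is open and has a belt, so it's the one meant. The boat is on the bat, at (197,203) in the top view. Next I'll confirm this with enlarged crops and measure.

```bash
cat > h.py <<'E'
import numpy as np, cv2
def ray(c,u,v):
    d=np.array([(u-c['cx'])/c['fx'],(v-c['cy'])/c['fy'],1.]); return c['T'][:3,3],c['T'][:3,:3]@d
def onz(c,u,v,z):
    p,d=ray(c,u,v); return p+d*(z-p[2])/d[2]
def proj(c,P):
    q=c['T'][:3,:3].T@(np.array(P)-c['T'][:3,3]); return np.array([c['fx']*q[0]/q[2]+c['cx'],c['fy']*q[1]/q[2]+c['cy']])
E
python3 - <<'E'
import cv2,numpy as np
t=cv2.imread('pics/top0.png'); s=cv2.imread('pics/scene0.png')
def crop(im,x0,y0,w,h,k): return cv2.resize(im[y0:y0+h,x0:x0+w],None,fx=k,fy=k,interpolation=cv2.INTER_CUBIC)
a=crop(t,155,165,95,70,4);b=crop(t,300,165,95,70,4)
c=crop(s,240,120,95,70,4);d=crop(s,230,240,95,70,4)
cv2.imwrite('pics/crop.png',np.vstack([np.hstack([a,b]),np.hstack([c,d])]))
E
```

```text
(no output)
```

View pics/crop.png

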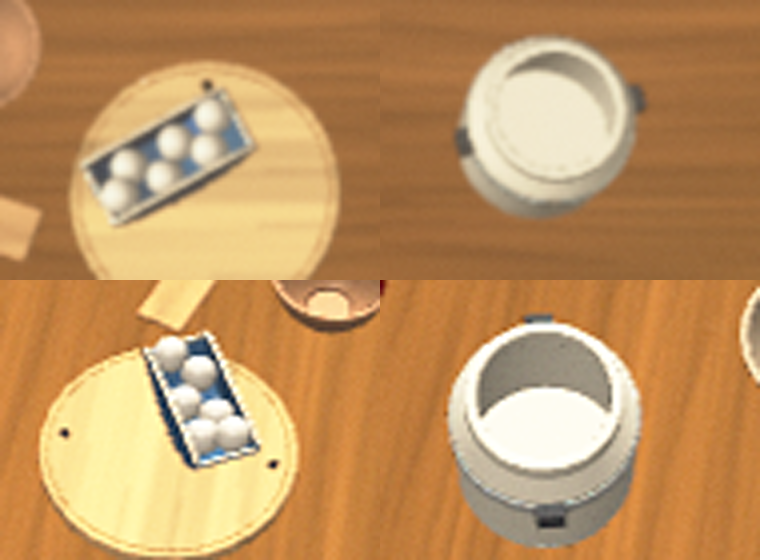

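```bash
python3 - <<'E'
from h import *
from workcell import viewer
ct=viewer.calibration('top');cs=viewer.calibration('scene')
T=lambda x,y,ox,oy:(ox+(x+.5)/4-.5,oy+(y+.5)/4-.5)
tc=[T(*p,155,165) for p in [(83,165),(113,222),(254,148),(222,92)]]
P=[onz(ct,*p,.066) for p in tc]; c1=np.mean(P,0)
print('top boat',np.round(P,4).tolist(),c1)
sc=[T(x,y-280,240,120) for x,y in [(145,350),(210,333),(259,448),(195,465)]]
Q=[onz(cs,*p,.066) for p in sc]; print('scene boat',np.round(Q,4).tolist(),np.mean(Q,0))
for R in (P,Q):
    L=sorted([(np.linalg.norm(R[i]-R[(i+1)%4]),R[(i+1)%4]-R[i]) for i in range(4)],key=lambda a:a[0])
    print([ (round(l,4),round(np.degrees(np.arctan2(d[1],d[0]))%180,1)) for l,d in L])
# jar
for n,c in (('top',ct),('scene',cs)):
    im=cv2.imread(f'pics/{n}0.png'); hsv=cv2.cvtColor(im,cv2.COLOR_BGR2HSV)
    m=((hsv[...,1]<75)&(hsv[...,2]>90)).astype(np.uint8)
    k,lab,st,ce=cv2.connectedComponentsWithStats(m)
    p=(342,196) if n=='top' else (271,300)
    i=lab[p[1],p[0]]; print(n,st[i],ce[i])
    x,y,w,h,_=st[i]
    print('jar approx',onz(c,x+w/2-.5,y+h/2-.5,.085))
# rim ellipse from crops: inner l,r,top,bottom
print('jar scene',onz(cs,*T(545,401-280,230,240),.14), 'top',onz(ct,*T(556-380,114,300,165),.14))
a=onz(cs,*T(477,400-280,230,240),.14);b=onz(cs,*T(613,400-280,230,240),.14);print(a,b,np.linalg.norm(a-b))
# bat
for n,c in (('top',ct),('scene',cs)):
    im=cv2.imread(f'pics/{n}0.png'); hsv=cv2.cvtColor(im,cv2.COLOR_BGR2HSV)
    m=((hsv[...,2]>190)&(hsv[...,1]>60)&(hsv[...,0]>14)&(hsv[...,0]<30)).astype(np.uint8)
    k,lab,st,ce=cv2.connectedComponentsWithStats(m)
    i=lab[220,215] if n=='top' else lab[170,270]
    print('bat',n,st[i]); cs_,_=cv2.findContours((lab==i).astype(np.uint8),0,1)
    hull=cv2.convexHull(max(cs_,key=cv2.contourArea))[:,0]
    W=np.array([onz(c,*p,.015)[:2] for p in hull]).astype(np.float32); print(cv2.fitEllipse(W), cv2.minEnclosingCircle(W))
E
```

```text
top boat [[0.511, 0.3157, 0.066], [0.4652, 0.2904, 0.066], [0.5247, 0.1799, 0.066], [0.5702, 0.2064, 0.066]] [0.51778218 0.24811548 0.066     ]
scene boat [[0.4647, 0.287, 0.066], [0.5157, 0.3148, 0.066], [0.5741, 0.2043, 0.066], [0.5255, 0.1784, 0.066]] [0.52001263 0.24613047 0.066     ]
[(np.float64(0.0523), np.float64(28.9)), (np.float64(0.0526), np.float64(30.2)), (np.float64(0.1244), np.float64(118.4)), (np.float64(0.1255), np.float64(118.3))]
[(np.float64(0.0551), np.float64(28.1)), (np.float64(0.0581), np.float64(28.6)), (np.float64(0.1245), np.float64(119.2)), (np.float64(0.125), np.float64(117.9))]
top [ 319  175   47   44 1520] [341.14013158 196.09078947]
jar approx [ 0.53765553 -0.21205753  0.085     ]
scene [     0      0    560    420 138793] [220.9229428  212.69156225]
jar approx [0.52719277 0.00271954 0.085     ]
jar scene [ 0.79112348 -0.16898715  0.14      ] top [ 0.5377949  -0.21050321  0.14      ]
[ 0.74637832 -0.17633851  0.14      ] [ 0.83577127 -0.16020657  0.14      ] 0.09083687876746876
bat top [ 172  180   68   67 2747]
((0.4967028796672821, 0.2255505472421646), (0.21898804605007172, 0.22065073251724243), 67.47671508789062) ((0.49691545963287354, 0.2258521467447281), 0.11060485243797302)
bat scene [ 199   82  140  150 7052]
((0.4407062530517578, 0.25665003061294556), (0.5136692523956299, 0.693758487701416), 23.08174705505371) ((0.4446341395378113, 0.27211371064186096), 0.35518839955329895)
```

```bash
python3 - <<'E'
from h import *
from workcell import viewer
ct=viewer.calibration('top');cs=viewer.calibration('scene')
T=lambda x,y,ox,oy:(ox+(x+.5)/4-.5,oy+(y+.5)/4-.5)
print('jar scene inner',onz(cs,*T(545-380,401-280,230,240),.14))
for n,c,g in (('top',ct,[.538,-.2105,.14]),('scene',cs,onz(cs,*T(545-380,401-280,230,240),.14))):
    im=cv2.imread(f'pics/{n}0.png'); k=8; x0,y0=(305,165) if n=='top' else (235,245)
    v=cv2.resize(im[y0:y0+60,x0:x0+75],None,fx=k,fy=k,interpolation=cv2.INTER_CUBIC)
    for r,z in ((.046,.14),(.053,.14)):
        pts=[(proj(c,[g[0]+r*np.cos(a),g[1]+r*np.sin(a),z])-[x0,y0]+.5)*k-.5 for a in np.linspace(0,6.28,60)]
        cv2.polylines(v,[np.int32(pts)],True,(0,0,255),1)
    cv2.imwrite(f'pics/jar_{n}.png',v)
E
```

```text
jar scene inner [ 0.54168885 -0.21399961  0.14      ]
```

View pics/jar_top.png

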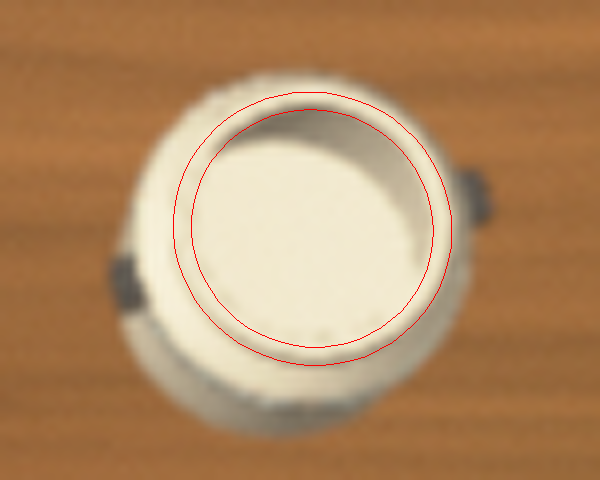

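View pics/jar_scene.png

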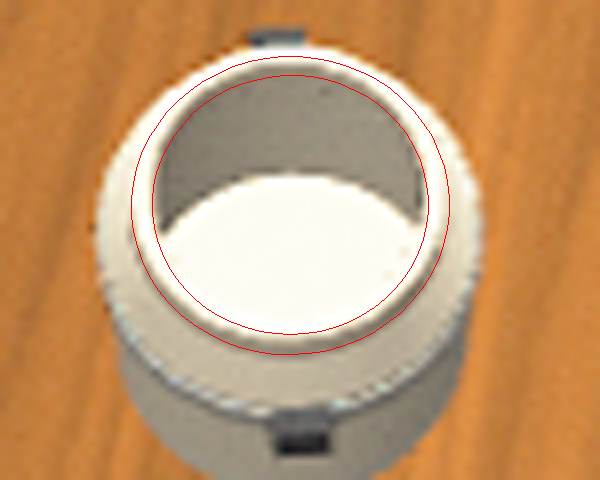

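The crops show the blue boat on the bat with six balls, and the white porcelain jar with its belt and open mouth. By ray casting:
- boat centre: about (0.519, 0.247), long axis at 118.4°
- jar mouth: about (0.540, -0.212, 0.14)

First I'll move above the boat.

Call:
{"api": "arm_command", "payload": {"motion": [[1, [0, 0, 0], [0, 0, 1]], [1, [0, 0, 0], [0, 0, 1]], [1, [0, 0, 0], [0, 0, 1]], [1, [0, 0, 0], [0, 0, 1]], [1, [0, 0, 0], [0, 0, 1]], [1, [0, 0, 0], [0, 0, 1]]]}}

```text
time: 0.9
ee_pos: [0.2391, 0.4952, 0.231]
tcp_rot: [-180.0, 0.0, 118.0]
wrist_force: [-1.6, 0.5, 0.0]
opening: 0.0855
```

Call:
{"api": "arm_command", "payload": {"motion": [[1, [-0.84, 0.31, 0.1], [0, 0, 0]], [1, [-0.84, 0.31, 0.1], [0, 0, 0]], [1, [-0.84, 0.31, 0.1], [0, 0, 0]], [1, [-0.84, 0.31, 0.1], [0, 0, 0]], [1, [-0.84, 0.31, 0.1], [0, 0, 0]], [1, [-0.84, 0.31, 0.1], [0, 0, 0]], [1, [-0.84, 0.31, 0.1], [0, 0, 0]], [1, [0, 0, 0], [0, 0, 0]]]}}

```text
time: 1.9
ee_pos: [0.5224, 0.2434, 0.1878]
tcp_rot: [-179.9, 0.0, 118.0]
wrist_force: [0.4, 0.3, 0.2]
opening: 0.0856
```

```bash
python3 - <<'E'
from workcell import bot, viewer
import cv2
o=bot.get_obs(); print(o['time'],o['q'],o['ee_pos'],o['tcp_rot'],o['wrist_force'])
c=viewer.calibration('wrist'); im=viewer.camera('wrist'); cv2.imwrite('pics/w1.png',im)
import pickle; pickle.dump(c,open('w1.pkl','wb'))
E
```

```text
1.9 [ 2.49941261e+01  8.04018116e+00  8.59867051e+00  9.06707064e+01
 -2.49116117e-02  8.70041231e+01] [0.52241968 0.24340638 0.18782656] [-1.79886634e+02  1.90125974e-02  1.17990046e+02] [0.40403076 0.34402758 0.21228643]
```

View pics/w1.png

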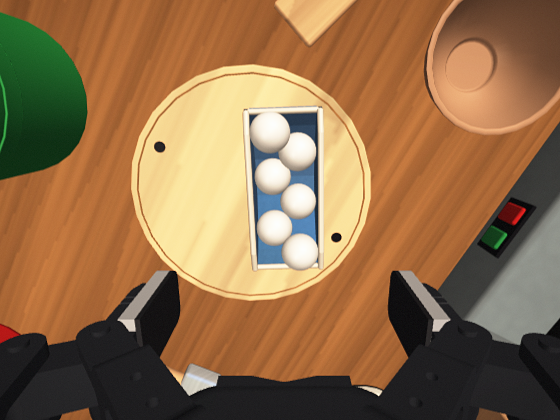

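```bash
python3 - <<'E'
from h import *; import pickle
c=pickle.load(open('w1.pkl','rb'))
im=cv2.imread('pics/w1.png'); cv2.imwrite('pics/w1c.png',cv2.resize(im[90:290,230:345],None,fx=3,fy=3,interpolation=cv2.INTER_CUBIC))
P=[onz(c,*p,.065) for p in [(244.5,109),(322,107),(323,268),(252,270)]]
print(np.round(P,4),np.mean(P,0))
for i in range(4):
    d=P[(i+1)%4]-P[i]; print(np.linalg.norm(d),np.degrees(np.arctan2(d[1],d[0]))%180)
E
```

```text
[[0.4634 0.2941 0.065 ]
 [0.5123 0.3217 0.065 ]
 [0.576  0.2118 0.065 ]
 [0.5252 0.1827 0.065 ]] [0.51921815 0.25259754 0.065     ]
0.05620109289491989 29.415847026141627
0.12702930947081062 120.08520778776331
0.05853070047245442 29.824985427765654
0.12744138975735936 119.0363389719864
```

View pics/w1c.png

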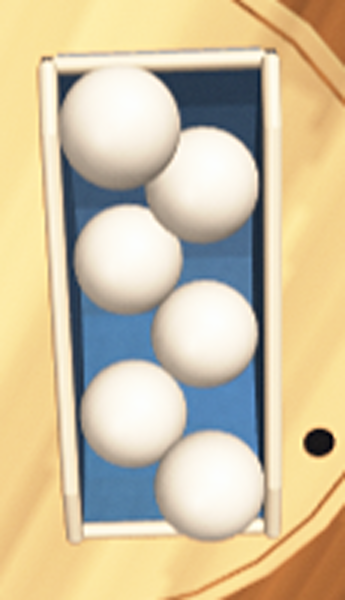

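Call:
{"api": "arm_command", "payload": {"motion": [[1, [0.11, 0, 0], [0, 0, -0.17]], [1, [0, 0, 0.7], [0, 0, 0]], [1, [0, 0, 0.7], [0, 0, 0]], [1, [0, 0, 0.7], [0, 0, 0]], [1, [0, 0, 0.4], [0, 0, 0]], [1, [0, 0, 0.23], [0, 0, 0]], [1, [0, 0, 0], [0, 0, 0]]], "newtons": 60}}

```text
time: 2.82
ee_pos: [0.5168, 0.2525, 0.0253]
tcp_rot: [-180.0, -0.0, 119.3]
wrist_force: [0.3, -0.6, 0.3]
opening: 0.0855
```

Call:
{"api": "arm_command", "payload": {"motion": [[0.6, [0, 0, 0], [0, 0, 0]], [0.6, [0, 0, 0], [0, 0, 0]], [0.3, [0, 0, 0], [0, 0, 0]], [0.3, [0, 0, 0], [0, 0, 0]], [0.3, [0, 0, 0], [0, 0, 0]], [0.3, [0, 0, 0], [0, 0, 0]]], "newtons": 60}}

```text
time: 3.58
ee_pos: [0.5183, 0.2524, 0.027]
tcp_rot: [179.9, -0.0, 119.3]
wrist_force: [-0.3, 1.4, 5.7]
opening: 0.057
```

Call:
{"api": "arm_command", "payload": {"motion": [[0.3, [0, 0, -0.2], [0, 0, 0]], [0.3, [0, 0, -0.3], [0, 0, 0]], [0.3, [0, 0, 0], [0, 0, 0]], [0.3, [0, 0, 0], [0, 0, 0]]]}}

```text
time: 4.08
ee_pos: [0.5175, 0.2518, 0.0553]
tcp_rot: [-180.0, -0.0, 119.2]
wrist_force: [-0.7, -0.3, -8.2]
opening: 0.0572
```

```bash
python3 - <<'E'
from workcell import bot, viewer
import cv2
o=bot.get_obs(); print(o['time'],o['ee_pos'],o['tcp_rot'],o['wrist_force'],o['torque'],o['opening'])
im=viewer.camera('wrist'); cv2.imwrite('pics/w2.png',im)
s=viewer.camera('scene'); cv2.imwrite('pics/s2.png',cv2.resize(s[90:210,200:360],None,fx=4,fy=4))
E
```

```text
4.075 [0.5174997  0.25176393 0.05525072] [-1.79980846e+02 -9.82566283e-05  1.19246475e+02] [-0.65180382 -0.25867939 -8.22323794] [-0.04525342  0.00984305 -0.00456981] 0.05722888840880358
```

View pics/w2.png

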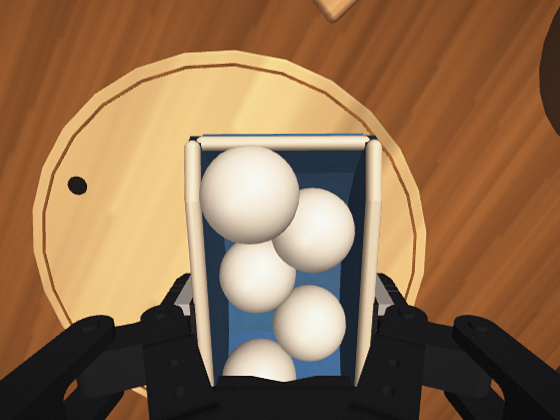

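View pics/s2.png

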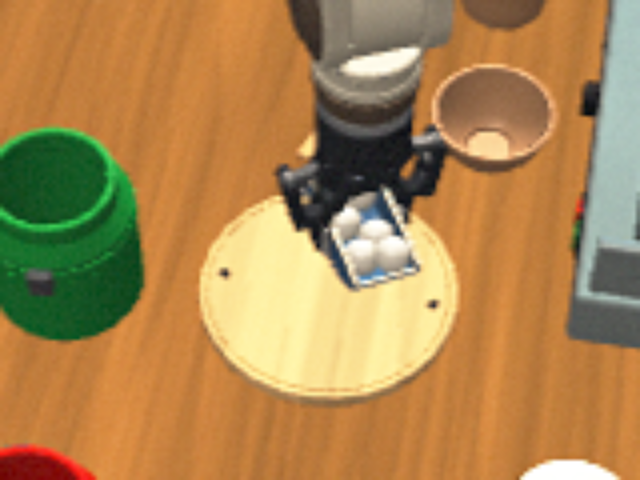

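The boat is lifted cleanly with the balls in it, and the scale reads about 8 N. I'll raise it gently and turn, then carry it along a smooth ramp so the balls don't slosh.

Call:
{"api": "arm_command", "payload": {"motion": [[0.3, [0, 0, -0.2], [0, 0, 0.2]], [0.3, [0, 0, -0.3], [0, 0, 0.4]], [0.3, [0, 0, -0.4], [0, 0, 0.6]], [0.3, [0, 0, -0.4], [0, 0, 0.8]], [0.3, [0, 0, -0.4], [0, 0, 0.9]], [0.3, [0, 0, -0.3], [0, 0, 0.9]], [0.3, [0, 0, -0.2], [0, 0, 0.9]], [0.3, [0, 0, -0.1], [0, 0, 0.9]], [0.3, [0, 0, 0], [0, 0, 0.6]], [0.3, [0, 0, 0], [0, 0, 0.4]], [0.3, [0, 0, 0], [0, 0, 0.27]], [0.3, [0, 0, 0], [0, 0, 0]]]}}

```text
time: 5.68
ee_pos: [0.5176, 0.2519, 0.1938]
tcp_rot: [180.0, -0.0, 78.0]
wrist_force: [0.3, -0.5, -6.9]
opening: 0.0571
```

```bash
python3 - <<'E'
from workcell import bot
import numpy as np
o=bot.get_obs(); R=np.radians(o['tcp_rot'][2]); p=o['ee_pos']
x=np.array([np.cos(R),np.sin(R)]); y=np.array([np.sin(R),-np.cos(R)])
d=np.array([.557,-.131])-p[:2]; print(o['time'],p,o['tcp_rot'],o['wrist_force'],o['torque'],d@x/.06,d@y/.06)
E
```

```text
5.675 [0.51759188 0.25186186 0.19378768] [ 1.79989529e+02 -6.51815103e-03  7.80223762e+01] [ 0.34364163 -0.50382011 -6.8952391 ] [-0.04949433 -0.01713796 -0.00337588] -6.105801943365876 1.9667559336477232
```

Call:
{"api": "arm_command", "payload": {"motion": [[0.3, [-0.1, 0.032, 0], [0, 0, 0]], [0.3, [-0.2, 0.064, 0], [0, 0, 0]], [0.3, [-0.35, 0.113, 0], [0, 0, 0]], [0.3, [-0.45, 0.145, 0], [0, 0, 0]], [0.3, [-0.49, 0.158, 0], [0, 0, 0]], [0.3, [-0.49, 0.158, 0], [0, 0, 0]], [0.3, [-0.49, 0.158, 0], [0, 0, 0]], [0.3, [-0.49, 0.158, 0], [0, 0, 0]]]}}

```text
time: 6.68
ee_pos: [0.5372, 0.0575, 0.1937]
tcp_rot: [180.0, 0.0, 78.0]
wrist_force: [0.8, 0.1, -8.9]
opening: 0.0572
```

Call:
{"api": "arm_command", "payload": {"motion": [[0.3, [-0.49, 0.158, 0], [0, 0, 0]], [0.3, [-0.49, 0.158, 0], [0, 0, 0]], [0.3, [-0.49, 0.158, 0], [0, 0, 0]], [0.3, [-0.49, 0.158, 0], [0, 0, 0]], [0.3, [-0.45, 0.145, 0], [0, 0, 0]], [0.3, [-0.35, 0.113, 0], [0, 0, 0]], [0.3, [-0.2, 0.064, 0], [0, 0, 0]], [0.3, [-0.1, 0.032, 0], [0, 0, 0]], [0.3, [0, 0, 0], [0, 0, 0]], [0.3, [0, 0, 0], [0, 0, 0]]]}}

```text
time: 7.92
ee_pos: [0.5571, -0.1313, 0.1936]
tcp_rot: [-180.0, -0.0, 78.1]
wrist_force: [-0.4, -0.2, -7.4]
opening: 0.0572
```

```bash
cat > weigh.py <<'E'
from workcell import bot, viewer
import numpy as np, cv2, sys
def weigh(n=8):
    F=[];M=[];ims={}
    cams=['scene','top','wrist']
    for i in range(n):
        k=cams[i%3]; ims[k]=viewer.camera(k); o=bot.get_obs(); F.append(o['wrist_force']);M.append(o['torque'])
    F=np.array(F);M=np.array(M)
    print('t',round(o['time'],2),'F',F.mean(0).round(2),'sd',F.std(0).round(2),'M',M.mean(0).round(3),'sd',M.std(0).round(3),'pose',o['ee_pos'].round(4),o['tcp_rot'].round(1))
    return ims,o
def show(ims,name):
    a=cv2.resize(ims['scene'][200:340,190:350],(400,350)); 
    b=cv2.resize(ims['wrist'],(400,300)); c=cv2.resize(ims['top'][130:250,270:430],(400,300))
    b=cv2.copyMakeBorder(b,0,50,0,0,0); cv2.imwrite(name,np.hstack([a,b]))
    cv2.imwrite(name.replace('.png','t.png'),c)
E
python3 - <<'E'
from weigh import *
ims,o=weigh(12); show(ims,'pics/p0.png')
E
```

```text
t 8.53 F [-0.16  0.46 -7.34] sd [0.33 0.41 0.41] M [ 0.011 -0.005  0.007] sd [0.031 0.029 0.023] pose [ 0.5572 -0.1319  0.1935] [180.   0.  78.]
```

View pics/p0.png

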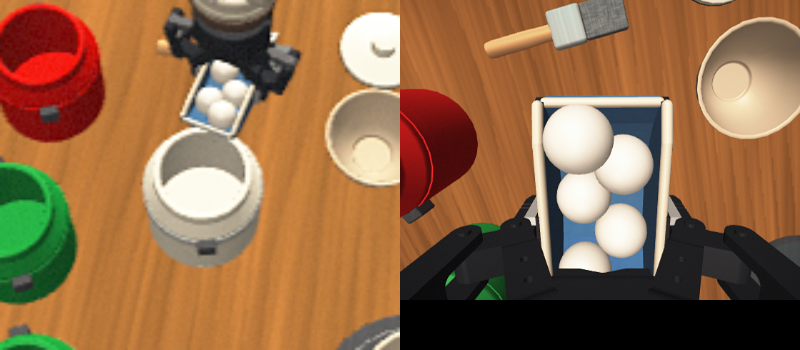

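```bash
python3 - <<'E'
from h import *
from workcell import viewer
im=viewer.camera('scene'); c=viewer.calibration('scene')
t=np.array([.5572,-.1319,.1935]); p=np.array([np.cos(np.radians(-102)),np.sin(np.radians(-102)),0]); s=np.array([-p[1],p[0],0])
k=6;x0,y0=240,210
v=cv2.resize(im[y0:y0+90,x0:x0+100],None,fx=k,fy=k,interpolation=cv2.INTER_CUBIC)
for off,col in ((.061,(0,0,255)),(.064,(0,255,0))):
    q=[(proj(c,t+p*off+s*w+[0,0,.0335])-[x0,y0]+.5)*k for w in (-.025,.025)]
    cv2.line(v,*[tuple(int(a) for a in z) for z in q],col,1)
cv2.imwrite('pics/lip.png',v)
E
```

```text
(no output)
```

View pics/lip.png

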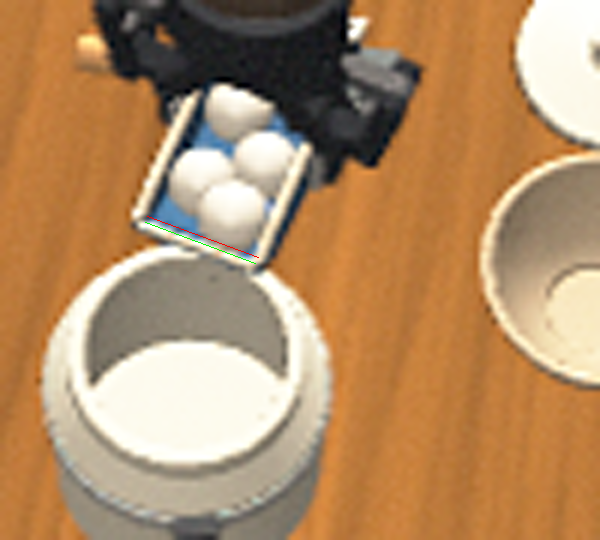

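The lip is where I predicted (bar at about (200,240) in the crop). I'll lower it to just above the rim.

Call:
{"api": "arm_command", "payload": {"motion": [[0.3, [0, 0, 0.1], [0, 0, 0]], [0.3, [0, 0, 0.2], [0, 0, 0]], [0.3, [0, 0, 0.2], [0, 0, 0]], [0.3, [0, 0, 0.14], [0, 0, 0]], [0.3, [0, 0, 0], [0, 0, 0]]]}}

```text
time: 9.2
ee_pos: [0.5567, -0.1318, 0.154]
tcp_rot: [-179.9, -0.0, 78.0]
wrist_force: [0.9, 0.6, -6.7]
opening: 0.0574
```

```bash
python3 - <<'E'
from weigh import *
ims,o=weigh(9); show(ims,'pics/p1.png')
E
```

```text
t 9.65 F [-0.1   0.06 -7.3 ] sd [0.51 0.49 0.65] M [ 0.005 -0.014  0.001] sd [0.032 0.027 0.03 ] pose [ 0.5573 -0.1319  0.1553] [180.  -0.  78.]
```

View pics/p1.png

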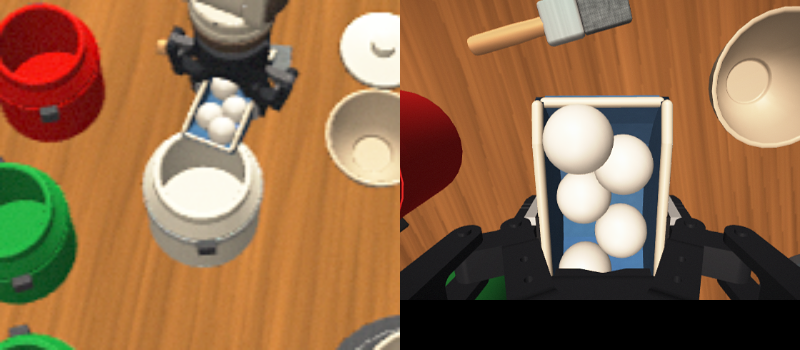

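Call:
{"api": "arm_command", "payload": {"motion": [[0.3, [0.01, 0, -0.018], [0, 0.17, 0]], [0.3, [0.019, 0, -0.026], [0, 0.33, 0]], [0.3, [0.019, 0, -0.026], [0, 0.33, 0]], [0.3, [0.019, 0, -0.026], [0, 0.33, 0]], [0.3, [0.019, 0, -0.026], [0, 0.33, 0]], [0.3, [0.01, 0, -0.008], [0, 0.17, 0]], [0.3, [0, 0, 0], [0, 0, 0]]]}}

```text
time: 10.52
ee_pos: [0.5582, -0.1271, 0.1632]
tcp_rot: [-180.0, -10.0, 78.0]
wrist_force: [0.1, 0.2, -7.4]
opening: 0.057
```

```bash
cat >> weigh.py <<'E'
def lip(o,jar=np.array([.540,-.212,.14])):
    from scipy.spatial.transform import Rotation as Ro
    R=Ro.from_euler('xyz',o['tcp_rot'],degrees=True).as_matrix()
    L=o['ee_pos']+R@np.array([-.063,0,-.0335]); d=L-jar
    z=R[:,2]; tilt=np.degrees(np.arccos(-z[2])); p=-R[:2,0]/np.linalg.norm(R[:2,0])
    print('tilt',tilt.round(1),'lip along/side/above mm',np.round(1e3*np.array([d[:2]@p,d[0]*-p[1]+d[1]*p[0],d[2]]),1))
E
python3 - <<'E'
from weigh import *
ims,o=weigh(6); lip(o); show(ims,'pics/p2.png')
E
```

```text
t 10.82 F [ 0.17  0.15 -7.58] sd [0.4  0.62 0.42] M [-0.38   0.082  0.012] sd [0.029 0.015 0.018] pose [ 0.5583 -0.1266  0.1633] [180. -10.  78.]
tilt 10.0 lip along/side/above mm [-19.5   0.2  45.4]
```

View pics/p2.png

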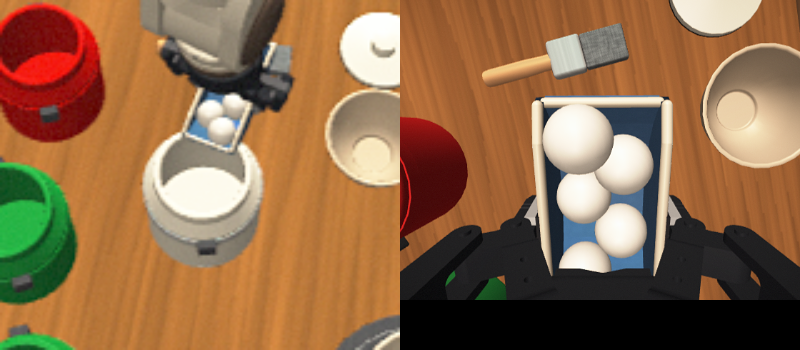

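Call:
{"api": "arm_command", "payload": {"motion": [[0.3, [0.01, 0, -0.008], [0, 0.17, 0]], [0.3, [0.01, 0, -0.008], [0, 0.17, 0]], [0.3, [0.01, 0, -0.008], [0, 0.17, 0]], [0.3, [0.01, 0, -0.008], [0, 0.17, 0]], [0.3, [0, 0, 0], [0, 0, 0]], [0.3, [0, 0, 0], [0, 0, 0]]]}}

```text
time: 11.58
ee_pos: [0.5587, -0.1249, 0.1656]
tcp_rot: [180.0, -14.0, 78.0]
wrist_force: [0.4, -0.3, -7.8]
opening: 0.0573
```

```bash
python3 - <<'E'
from weigh import *
ims,o=weigh(5); lip(o); show(ims,'pics/p3.png')
E
```

```text
t 11.82 F [ 0.03 -0.33 -7.45] sd [0.62 0.39 0.51] M [-0.535  0.131 -0.009] sd [0.006 0.036 0.012] pose [ 0.5587 -0.1248  0.1656] [-180.  -14.   78.]
tilt 14.0 lip along/side/above mm [-20.    0.2  42.9]
```

View pics/p3.png

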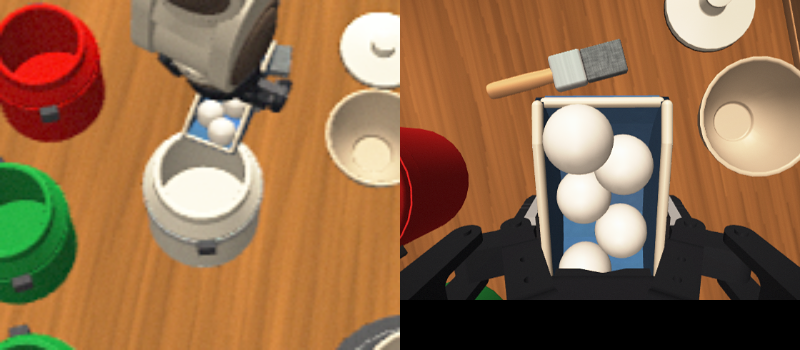

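```bash
cat >> weigh.py <<'E'
import os
def step(name,n=3):
    ims,o=weigh(n); lip(o)
    if os.path.exists('prev.png'):
        p=cv2.imread('prev.png').astype(int); d=np.abs(p[140:380,380-190:470]-ims['wrist'][140:380,190:470].astype(int)).mean(); print('wrist diff',d.round(2))
    cv2.imwrite('prev.png',ims['wrist'])
    show(ims,name)
E
python3 -c "
from weigh import *
step('pics/p4.png')"
```

```text
t 11.97 F [-0.54  0.17 -7.44] sd [0.3  0.19 0.63] M [-0.524  0.141  0.002] sd [0.01  0.027 0.042] pose [ 0.5587 -0.1248  0.1656] [180. -14.  78.]
tilt 14.0 lip along/side/above mm [-20.    0.2  42.9]
```

Call:
{"api": "arm_command", "payload": {"motion": [[0.3, [0.01, 0, -0.008], [0, 0.17, 0]], [0.3, [0.01, 0, -0.008], [0, 0.17, 0]], [0.3, [0, 0, 0], [0, 0, 0]], [0.3, [0, 0, 0], [0, 0, 0]]]}}

```text
time: 12.48
ee_pos: [0.5588, -0.1241, 0.1668]
tcp_rot: [-180.0, -16.1, 78.0]
wrist_force: [0.0, -0.3, -7.2]
opening: 0.0571
```

```bash
python3 -c "
from weigh import *
step('pics/p5.png')"
```

```text
t 12.62 F [ 0.1  -0.09 -7.51] sd [0.31 0.38 0.14] M [-0.619  0.12  -0.01 ] sd [0.018 0.015 0.012] pose [ 0.5589 -0.1239  0.1669] [180.  -16.1  78. ]
tilt 16.1 lip along/side/above mm [-20.3   0.2  41.6]
wrist diff 3.62
```

View pics/p5.png

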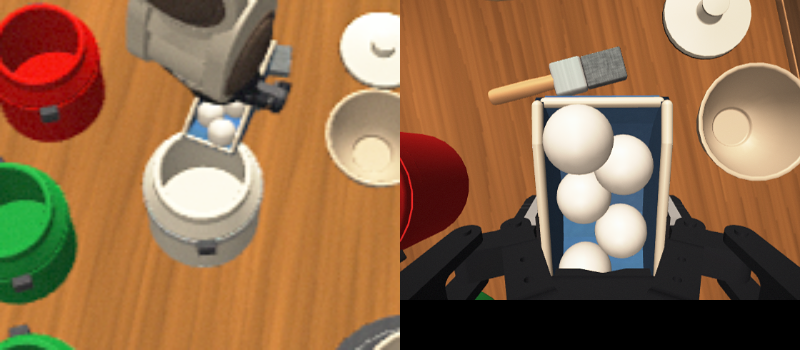

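Call:
{"api": "arm_command", "payload": {"motion": [[0.3, [0.01, 0, -0.016], [0, 0.17, 0]], [0.3, [0.005, 0, -0.008], [0, 0.08, 0]], [0.3, [0, 0, 0], [0, 0, 0]]]}}

```text
time: 13.0
ee_pos: [0.5589, -0.1237, 0.1685]
tcp_rot: [-180.0, -17.6, 78.0]
wrist_force: [-0.4, -0.8, -7.0]
opening: 0.0573
```

```bash
python3 -c "
from weigh import *
step('pics/p6.png')"
```

```text
t 13.15 F [-0.35 -0.02 -7.27] sd [0.63 0.32 0.34] M [-0.676  0.117  0.021] sd [0.018 0.035 0.018] pose [ 0.5589 -0.1235  0.1685] [-180.   -17.6   78. ]
tilt 17.6 lip along/side/above mm [-20.3   0.2  41.4]
wrist diff 3.32
```

Call:
{"api": "arm_command", "payload": {"motion": [[0.3, [0.01, 0, -0.016], [0, 0.17, 0]], [0.3, [0.005, 0, -0.008], [0, 0.08, 0]], [0.3, [0, 0, 0], [0, 0, 0]]]}}

```text
time: 13.52
ee_pos: [0.559, -0.1233, 0.1701]
tcp_rot: [-180.0, -19.1, 78.0]
wrist_force: [0.3, -0.5, -8.1]
opening: 0.0571
```

```bash
python3 -c "
from weigh import *
step('pics/p7.png')"
```

```text
t 13.68 F [-0.26  0.14 -7.6 ] sd [0.59 0.63 0.34] M [-0.725  0.152  0.003] sd [0.024 0.014 0.044] pose [ 0.559  -0.1231  0.1702] [-180.   -19.1   78. ]
tilt 19.1 lip along/side/above mm [-20.4   0.2  41.2]
wrist diff 3.58
```

View pics/p7.png

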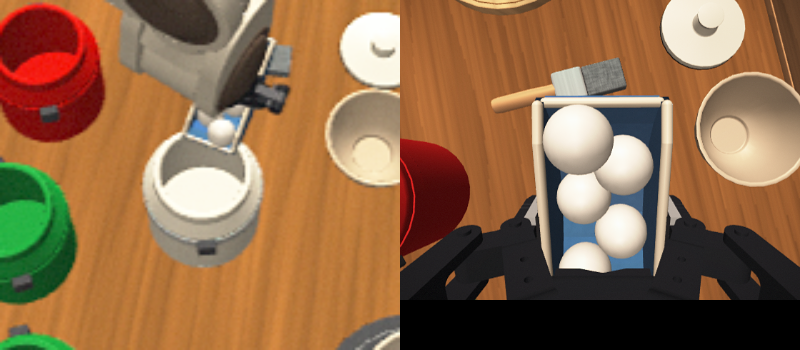

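Call:
{"api": "arm_command", "payload": {"motion": [[0.3, [0.01, 0, -0.016], [0, 0.17, 0]], [0.3, [0.005, 0, -0.008], [0, 0.08, 0]], [0.3, [0, 0, 0], [0, 0, 0]]]}}

```text
time: 14.05
ee_pos: [0.5591, -0.123, 0.1717]
tcp_rot: [-180.0, -20.6, 78.0]
wrist_force: [0.3, 0.2, -7.4]
opening: 0.0571
```

```bash
python3 -c "
from weigh import *
step('pics/p8.png')"
```

```text
t 14.2 F [-0.22  0.05 -7.74] sd [0.06 0.3  0.18] M [-0.741  0.188  0.001] sd [0.049 0.022 0.015] pose [ 0.5591 -0.1228  0.1718] [-180.   -20.6   78. ]
tilt 20.6 lip along/side/above mm [-20.5   0.2  41. ]
wrist diff 3.73
```

View pics/p8.png

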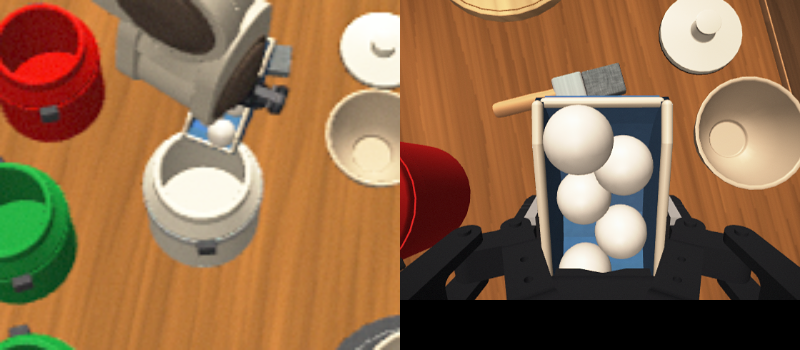

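Call:
{"api": "arm_command", "payload": {"motion": [[0.3, [0.01, 0, -0.016], [0, 0.17, 0]], [0.3, [0.005, 0, -0.008], [0, 0.08, 0]], [0.3, [0, 0, 0], [0, 0, 0]]]}}

```text
time: 14.58
ee_pos: [0.5592, -0.1226, 0.1734]
tcp_rot: [-180.0, -22.1, 78.0]
wrist_force: [-0.1, -0.3, -8.3]
opening: 0.0573
```

```bash
python3 -c "
from weigh import *
step('pics/p9.png')"
```

```text
t 14.72 F [-0.04  0.23 -6.96] sd [0.24 0.01 0.45] M [-0.862  0.175 -0.005] sd [0.006 0.033 0.025] pose [ 0.5592 -0.1225  0.1734] [-180.   -22.1   78. ]
tilt 22.1 lip along/side/above mm [-20.6   0.2  40.8]
wrist diff 4.42
```

View pics/p9.png

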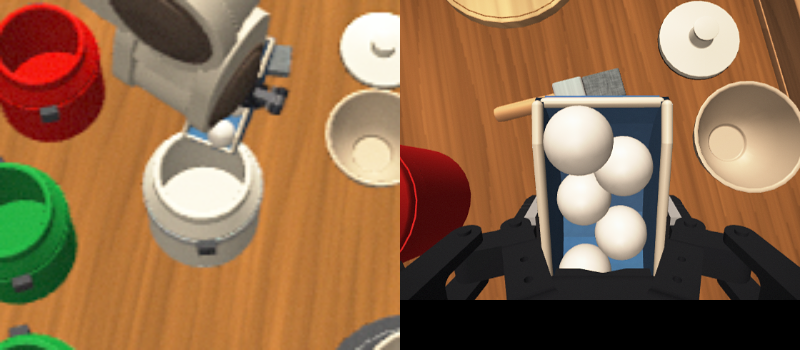

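Call:
{"api": "arm_command", "payload": {"motion": [[0.3, [0.005, 0, -0.01], [0, 0.085, 0]], [0.3, [0.005, 0, -0.01], [0, 0.085, 0]], [0.3, [0, 0, 0], [0, 0, 0]]]}}

```text
time: 15.1
ee_pos: [0.5592, -0.1225, 0.1748]
tcp_rot: [-180.0, -23.1, 78.0]
wrist_force: [0.7, 0.0, -7.9]
opening: 0.0573
```

```bash
python3 -c "
from weigh import *
step('pics/p10.png')"
```

```text
t 15.25 F [-0.05  0.72 -8.31] sd [0.87 0.21 0.71] M [-0.862  0.198 -0.02 ] sd [0.019 0.023 0.022] pose [ 0.5592 -0.1224  0.1748] [-180.   -23.1   78. ]
tilt 23.1 lip along/side/above mm [-20.6   0.2  40.9]
wrist diff 12.21
```

View pics/p10.png

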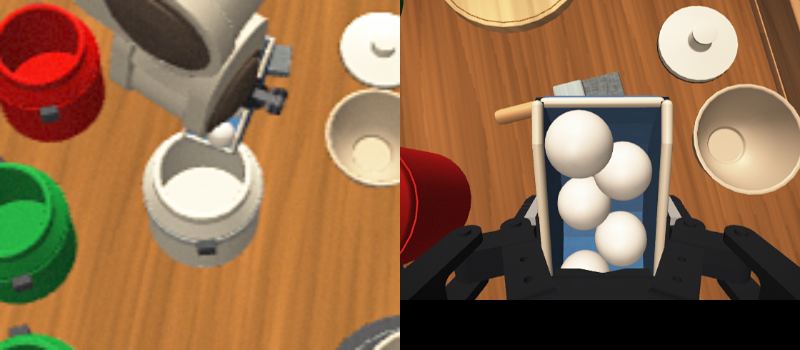

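Everything has shifted forward slightly, but no ball has left yet. I'll take small steps from here.

Call:
{"api": "arm_command", "payload": {"motion": [[0.3, [0.005, 0, -0.01], [0, 0.085, 0]], [0.3, [0, 0, 0], [0, 0, 0]], [0.3, [0, 0, 0], [0, 0, 0]]]}}

```text
time: 15.62
ee_pos: [0.5592, -0.1223, 0.1755]
tcp_rot: [180.0, -23.6, 78.0]
wrist_force: [-0.3, -0.4, -6.8]
opening: 0.0571
```

```bash
python3 -c "
from weigh import *
step('pics/p11.png')"
```

```text
t 15.78 F [-0.16  0.3  -6.47] sd [0.77 0.67 0.71] M [-0.794  0.161  0.013] sd [0.008 0.013 0.015] pose [ 0.5593 -0.1223  0.1756] [180.  -23.6  78. ]
tilt 23.6 lip along/side/above mm [-20.6   0.3  41.1]
wrist diff 38.87
```

View pics/p11.png

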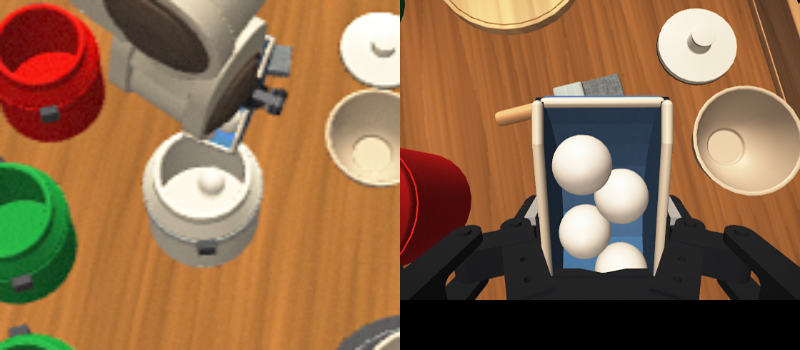

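The first ball is in: it shows in the jar at about (210,182), and the boat reads about 0.9 N lighter. I'll keep tipping.

Call:
{"api": "arm_command", "payload": {"motion": [[0.3, [0.005, 0, -0.01], [0, 0.085, 0]], [0.3, [0.005, 0, -0.01], [0, 0.085, 0]], [0.3, [0, 0, 0], [0, 0, 0]]]}}

```text
time: 16.15
ee_pos: [0.5592, -0.1224, 0.1768]
tcp_rot: [-180.0, -24.6, 78.0]
wrist_force: [-0.1, -0.2, -7.2]
opening: 0.0571
```

```bash
python3 -c "
from weigh import *
step('pics/p12.png')"
```

```text
t 16.3 F [-0.46 -0.2  -6.42] sd [0.09 0.26 0.06] M [-0.857  0.144 -0.008] sd [0.013 0.015 0.003] pose [ 0.5592 -0.1223  0.1768] [-180.   -24.6   78. ]
tilt 24.6 lip along/side/above mm [-20.5   0.2  41. ]
wrist diff 2.63
```

Call:
{"api": "arm_command", "payload": {"motion": [[0.3, [0.005, 0, -0.01], [0, 0.085, 0]], [0.3, [0.005, 0, -0.01], [0, 0.085, 0]], [0.3, [0, 0, 0], [0, 0, 0]]]}}

```text
time: 16.68
ee_pos: [0.5592, -0.1223, 0.1781]
tcp_rot: [-180.0, -25.7, 78.0]
wrist_force: [-0.2, -0.7, -7.2]
opening: 0.0571
```

```bash
python3 -c "
from weigh import *
step('pics/p13.png')"
```

```text
t 16.82 F [-0.04  0.02 -6.42] sd [0.28 0.16 0.14] M [-0.872  0.158  0.028] sd [0.022 0.014 0.02 ] pose [ 0.5592 -0.1222  0.1782] [-180.   -25.6   78. ]
tilt 25.6 lip along/side/above mm [-20.5   0.2  41.1]
wrist diff 2.85
```

View pics/p13.png

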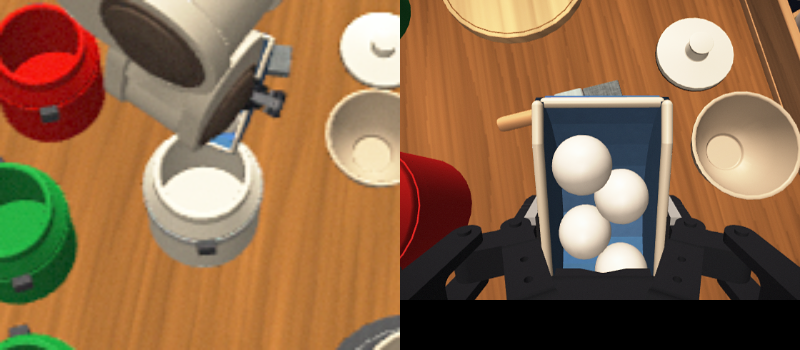

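Call:
{"api": "arm_command", "payload": {"motion": [[0.3, [0.005, 0, -0.008], [0, 0.085, 0]], [0.3, [0.005, 0, -0.008], [0, 0.085, 0]], [0.3, [0, 0, 0], [0, 0, 0]]]}}

```text
time: 17.2
ee_pos: [0.5592, -0.1222, 0.1792]
tcp_rot: [-180.0, -26.7, 78.0]
wrist_force: [0.3, 0.4, -7.4]
opening: 0.0571
```

```bash
python3 -c "
from weigh import *
step('pics/p14.png')"
```

```text
t 17.35 F [-0.38 -0.03 -6.8 ] sd [0.28 0.46 0.56] M [-0.907  0.169  0.008] sd [0.023 0.016 0.027] pose [ 0.5593 -0.1221  0.1793] [180.  -26.7  78. ]
tilt 26.7 lip along/side/above mm [-20.6   0.2  40.9]
wrist diff 3.07
```

Call:
{"api": "arm_command", "payload": {"motion": [[0.3, [0.005, 0, -0.008], [0, 0.085, 0]], [0.3, [0.005, 0, -0.008], [0, 0.085, 0]], [0.3, [0, 0, 0], [0, 0, 0]]]}}

```text
time: 17.73
ee_pos: [0.5592, -0.1221, 0.1803]
tcp_rot: [-180.0, -27.7, 78.0]
wrist_force: [-0.0, -0.0, -6.5]
opening: 0.0574
```

```bash
python3 -c "
from weigh import *
step('pics/p15.png')"
```

```text
t 17.88 F [ 0.19  0.07 -6.66] sd [0.21 0.42 0.19] M [-0.981  0.187 -0.02 ] sd [0.021 0.004 0.013] pose [ 0.5593 -0.122   0.1804] [180.  -27.7  78. ]
tilt 27.7 lip along/side/above mm [-20.7   0.2  40.8]
wrist diff 6.53
```

Call:
{"api": "arm_command", "payload": {"motion": [[0.3, [0.005, 0, -0.009], [0, 0.085, 0]], [0.3, [0, 0, 0], [0, 0, 0]], [0.3, [0, 0, 0], [0, 0, 0]]]}}

```text
time: 18.25
ee_pos: [0.5593, -0.122, 0.181]
tcp_rot: [-180.0, -28.2, 78.0]
wrist_force: [-0.3, 0.9, -7.0]
opening: 0.0576
```

```bash
python3 -c "
from weigh import *
step('pics/p16.png')"
```

```text
t 18.4 F [-0.17 -0.61 -6.  ] sd [0.06 0.6  0.44] M [-0.926  0.188  0.006] sd [0.011 0.013 0.028] pose [ 0.5593 -0.1219  0.1811] [180.  -28.2  78. ]
tilt 28.2 lip along/side/above mm [-20.7   0.2  40.9]
wrist diff 32.46
```

View pics/p16.png

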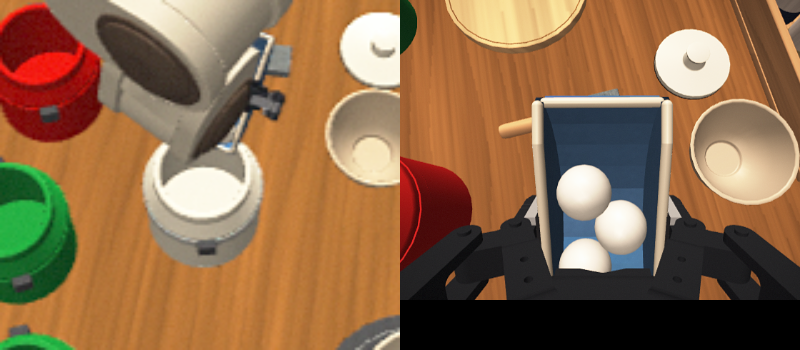

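```bash
python3 -c "
from weigh import *
step('pics/p17.png',12)"
```

```text
t 19.0 F [-0.13 -0.21 -5.73] sd [0.34 0.56 0.4 ] M [-0.869  0.189  0.005] sd [0.025 0.033 0.027] pose [ 0.5593 -0.122   0.181 ] [-180.   -28.2   78. ]
tilt 28.2 lip along/side/above mm [-20.7   0.2  40.8]
wrist diff 3.55
```

View pics/p17.png

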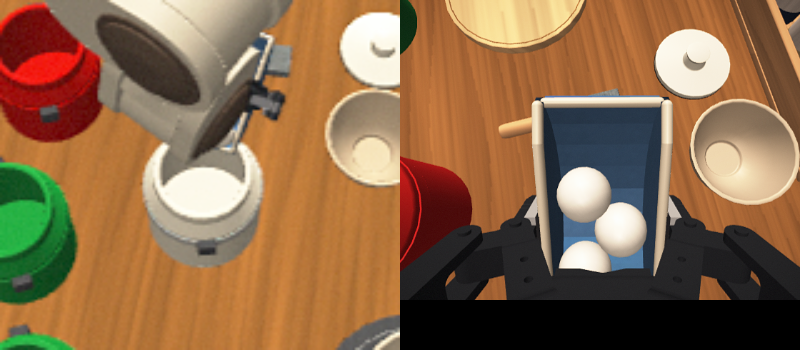

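Two are out: the reading is 5.73 N against an expected 5.7 N. Now for the third.

Call:
{"api": "arm_command", "payload": {"motion": [[0.3, [0.005, 0, -0.008], [0, 0.085, 0]], [0.3, [0.005, 0, -0.008], [0, 0.085, 0]], [0.3, [0, 0, 0], [0, 0, 0]]]}}

```text
time: 19.38
ee_pos: [0.5593, -0.1221, 0.1821]
tcp_rot: [-180.0, -29.2, 78.0]
wrist_force: [-0.0, 0.5, -5.3]
opening: 0.0572
```

```bash
python3 -c "
from weigh import *
step('pics/p18.png')"
```

```text
t 19.52 F [-0.65  0.24 -5.68] sd [0.29 0.4  0.36] M [-0.908  0.191  0.004] sd [0.041 0.017 0.042] pose [ 0.5593 -0.1219  0.1821] [-180.   -29.2   78. ]
tilt 29.2 lip along/side/above mm [-20.8   0.2  40.6]
wrist diff 3.2
```

Call:
{"api": "arm_command", "payload": {"motion": [[0.3, [0.005, 0, -0.008], [0, 0.085, 0]], [0.3, [0.005, 0, -0.008], [0, 0.085, 0]], [0.3, [0, 0, 0], [0, 0, 0]]]}}

```text
time: 19.9
ee_pos: [0.5593, -0.122, 0.1832]
tcp_rot: [-180.0, -30.3, 78.0]
wrist_force: [-0.0, -0.4, -6.3]
opening: 0.0576
```

```bash
python3 -c "
from weigh import *
step('pics/p19.png')"
```

```text
t 20.05 F [ 0.02  0.12 -6.12] sd [0.28 0.19 0.04] M [-0.949  0.208  0.024] sd [0.028 0.013 0.016] pose [ 0.5593 -0.1219  0.1833] [-180.   -30.2   78. ]
tilt 30.2 lip along/side/above mm [-20.9   0.2  40.5]
wrist diff 3.62
```

Call:
{"api": "arm_command", "payload": {"motion": [[0.3, [0.005, 0, -0.008], [0, 0.085, 0]], [0.3, [0.003, 0, -0.004], [0, 0.04, 0]], [0.3, [0, 0, 0], [0, 0, 0]]]}}

```text
time: 20.42
ee_pos: [0.5593, -0.1219, 0.1841]
tcp_rot: [-180.0, -31.0, 78.0]
wrist_force: [0.0, 0.2, -6.4]
opening: 0.0571
```

```bash
python3 -c "
from weigh import *
step('pics/p20.png')"
```

```text
t 20.57 F [ 0.14  0.12 -5.12] sd [0.3  0.34 0.54] M [-0.97   0.196 -0.011] sd [0.017 0.017 0.032] pose [ 0.5593 -0.1218  0.1841] [-180.  -31.   78.]
tilt 31.0 lip along/side/above mm [-21.    0.2  40.4]
wrist diff 3.27
```

Call:
{"api": "arm_command", "payload": {"motion": [[0.3, [0.005, 0, -0.008], [0, 0.085, 0]], [0.3, [0.003, 0, -0.004], [0, 0.04, 0]], [0.3, [0, 0, 0], [0, 0, 0]]]}}

```text
time: 20.95
ee_pos: [0.5593, -0.1218, 0.185]
tcp_rot: [-180.0, -31.7, 78.0]
wrist_force: [-0.4, 0.1, -6.3]
opening: 0.0576
```

```bash
python3 -c "
from weigh import *
step('pics/p21.png')"
```

```text
t 21.1 F [-0.13 -0.07 -5.86] sd [0.41 0.38 0.67] M [-0.973  0.182  0.   ] sd [0.013 0.009 0.023] pose [ 0.5593 -0.1218  0.185 ] [180.  -31.7  78. ]
tilt 31.7 lip along/side/above mm [-21.1   0.2  40.4]
wrist diff 3.34
```

View pics/p21.png

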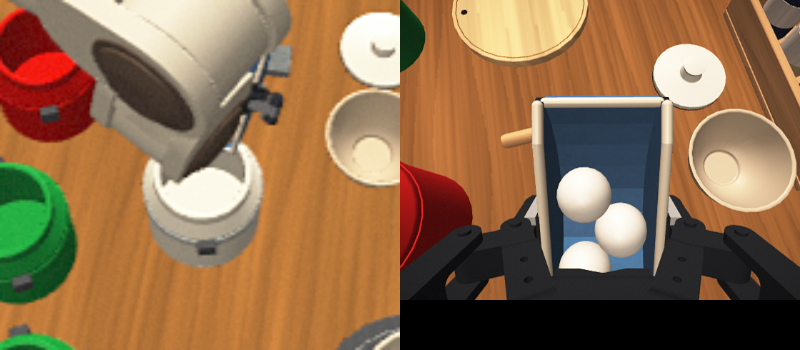

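Call:
{"api": "arm_command", "payload": {"motion": [[0.3, [0.005, 0, -0.009], [0, 0.085, 0]], [0.3, [0.003, 0, -0.004], [0, 0.04, 0]], [0.3, [0, 0, 0], [0, 0, 0]]]}}

```text
time: 21.48
ee_pos: [0.5593, -0.1218, 0.1859]
tcp_rot: [-180.0, -32.5, 78.0]
wrist_force: [1.0, -0.4, -6.5]
opening: 0.0575
```

```bash
python3 -c "
from weigh import *
step('pics/p22.png')"
```

```text
t 21.62 F [-0.54  0.39 -5.78] sd [0.11 0.28 0.31] M [-0.994  0.207  0.01 ] sd [0.017 0.016 0.017] pose [ 0.5593 -0.1218  0.1859] [180.  -32.5  78. ]
tilt 32.5 lip along/side/above mm [-21.1   0.2  40.3]
wrist diff 3.36
```

Call:
{"api": "arm_command", "payload": {"motion": [[0.3, [0.005, 0, -0.009], [0, 0.085, 0]], [0.3, [0.003, 0, -0.004], [0, 0.04, 0]], [0.3, [0, 0, 0], [0, 0, 0]]]}}

```text
time: 22.0
ee_pos: [0.5593, -0.1219, 0.1868]
tcp_rot: [-180.0, -33.2, 78.0]
wrist_force: [-0.5, -1.2, -4.8]
opening: 0.0572
```

```bash
python3 -c "
from weigh import *
step('pics/p23.png')"
```

```text
t 22.15 F [ 0.15  0.1  -5.82] sd [0.17 0.3  0.39] M [-1.038  0.235 -0.037] sd [0.014 0.007 0.014] pose [ 0.5593 -0.1218  0.1868] [180.  -33.2  78. ]
tilt 33.2 lip along/side/above mm [-21.2   0.2  40.3]
wrist diff 3.44
```

Call:
{"api": "arm_command", "payload": {"motion": [[0.3, [0.005, 0, -0.009], [0, 0.085, 0]], [0.3, [0.003, 0, -0.004], [0, 0.04, 0]], [0.3, [0, 0, 0], [0, 0, 0]]]}}

```text
time: 22.52
ee_pos: [0.5593, -0.1219, 0.1877]
tcp_rot: [-180.0, -34.0, 78.0]
wrist_force: [-0.3, 0.2, -5.7]
opening: 0.057
```

```bash
python3 -c "
from weigh import *
step('pics/p24.png')"
```

```text
t 22.68 F [-0.3  -0.13 -6.26] sd [0.27 0.2  0.54] M [-1.041  0.194 -0.004] sd [0.022 0.006 0.002] pose [ 0.5593 -0.1218  0.1877] [-180.  -34.   78.]
tilt 34.0 lip along/side/above mm [-21.3   0.2  40.3]
wrist diff 6.45
```

Call:
{"api": "arm_command", "payload": {"motion": [[0.3, [0.005, 0, -0.009], [0, 0.085, 0]], [0.3, [0.003, 0, -0.004], [0, 0.04, 0]], [0.3, [0, 0, 0], [0, 0, 0]]]}}

```text
time: 23.05
ee_pos: [0.5593, -0.1219, 0.1887]
tcp_rot: [-180.0, -34.8, 78.0]
wrist_force: [0.0, -0.4, -4.4]
opening: 0.0577
```

```bash
python3 -c "
from weigh import *
step('pics/p25.png')"
```

```text
t 23.2 F [-0.17 -0.08 -5.13] sd [0.54 0.37 0.42] M [-1.004  0.202 -0.007] sd [0.005 0.011 0.017] pose [ 0.5594 -0.1219  0.1888] [180.  -34.7  78. ]
tilt 34.7 lip along/side/above mm [-21.3   0.2  40.4]
wrist diff 25.85
```

The balls shifted and the moment dropped, so the third has gone. I'll tip back at once and then weigh.

Call:
{"api": "arm_command", "payload": {"motion": [[0.3, [-0.008, 0, 0.014], [0, -0.15, 0]], [0.3, [-0.017, 0, 0.033], [0, -0.3, 0]], [0.3, [-0.008, 0, 0.017], [0, -0.15, 0]], [0.3, [0, 0, 0], [0, 0, 0]]]}}

```text
time: 23.7
ee_pos: [0.5594, -0.121, 0.1847]
tcp_rot: [180.0, -31.1, 78.1]
wrist_force: [0.2, -0.2, -5.5]
opening: 0.0578
```

```bash
python3 -c "
from weigh import *
step('pics/p26.png',15)"
```

```text
t 24.45 F [ 0.03 -0.2  -5.14] sd [0.35 0.34 0.42] M [-0.87   0.179 -0.019] sd [0.03  0.022 0.024] pose [ 0.5594 -0.1214  0.1844] [180.  -31.1  78. ]
tilt 31.1 lip along/side/above mm [-21.4   0.2  40.5]
wrist diff 8.16
```

View pics/p26.png

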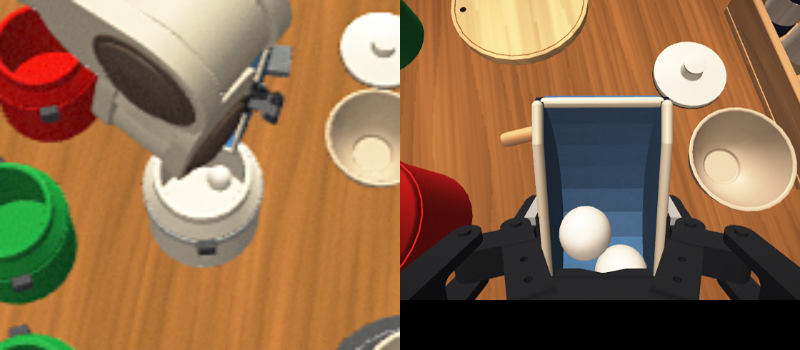

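Three are out: the wrist view shows two balls plus the hidden front one, and the reading is 5.1 N with the moment down one more step. I'll raise slightly to clear the rim and slowly level the boat.

Call:
{"api": "arm_command", "payload": {"motion": [[0.3, [0.05, 0, -0.085], [0, 0, 0]], [0.3, [0.05, 0, -0.085], [0, 0, 0]], [0.3, [-0.008, 0, 0.015], [0, -0.14, 0]], [0.3, [-0.016, 0, 0.031], [0, -0.28, 0]], [0.3, [-0.016, 0, 0.031], [0, -0.28, 0]], [0.3, [-0.016, 0, 0.031], [0, -0.28, 0]], [0.3, [-0.016, 0, 0.031], [0, -0.28, 0]], [0.3, [-0.016, 0, 0.031], [0, -0.28, 0]], [0.3, [-0.016, 0, 0.031], [0, -0.28, 0]], [0.3, [-0.016, 0, 0.031], [0, -0.28, 0]], [0.3, [-0.016, 0, 0.031], [0, -0.28, 0]], [0.3, [-0.016, 0, 0.031], [0, -0.28, 0]]]}}

```text
time: 25.95
ee_pos: [0.5591, -0.1227, 0.1763]
tcp_rot: [-180.0, -15.1, 78.0]
wrist_force: [-0.6, 0.3, -6.0]
opening: 0.0577
```

Call:
{"api": "arm_command", "payload": {"motion": [[0.3, [-0.016, 0, 0.031], [0, -0.28, 0]], [0.3, [-0.016, 0, 0.031], [0, -0.28, 0]], [0.3, [-0.016, 0, 0.031], [0, -0.28, 0]], [0.3, [-0.016, 0, 0.031], [0, -0.28, 0]], [0.3, [-0.016, 0, 0.031], [0, -0.28, 0]], [0.3, [-0.016, 0, 0.031], [0, -0.28, 0]], [0.3, [-0.016, 0, 0.031], [0, -0.28, 0]], [0.3, [-0.016, 0, 0.031], [0, -0.28, 0]], [0.3, [-0.016, 0, 0.031], [0, -0.28, 0]], [0.3, [0, 0, -0.1], [0, 0, 0]], [0.3, [0, 0, -0.2], [0, 0, 0]], [0.3, [0, 0, -0.2], [0, 0, 0]]]}}

```text
time: 27.45
ee_pos: [0.558, -0.1288, 0.1901]
tcp_rot: [179.9, -0.1, 78.0]
wrist_force: [0.1, -0.9, -5.1]
opening: 0.0572
```

```bash
python3 -c "
from weigh import *
step('pics/p27.png',12)
c=cv2.resize(viewer.camera('top')[130:250,270:430],(640,480)); cv2.imwrite('pics/p27top.png',c)"
```

```text
t 28.05 F [ 0.05  0.23 -4.99] sd [0.54 0.7  0.61] M [ 0.011 -0.012  0.   ] sd [0.028 0.037 0.019] pose [ 0.5578 -0.1286  0.1885] [-1.8e+02 -1.0e-01  7.8e+01]
tilt 0.1 lip along/side/above mm [-22.3   0.1  81.9]
wrist diff 47.41
```

View pics/p27.png

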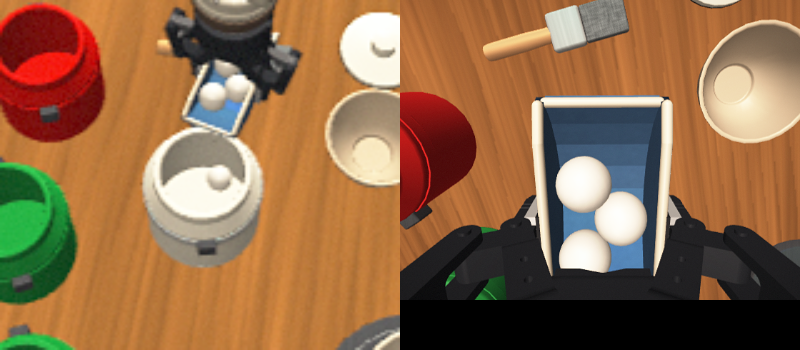

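View pics/p27top.png

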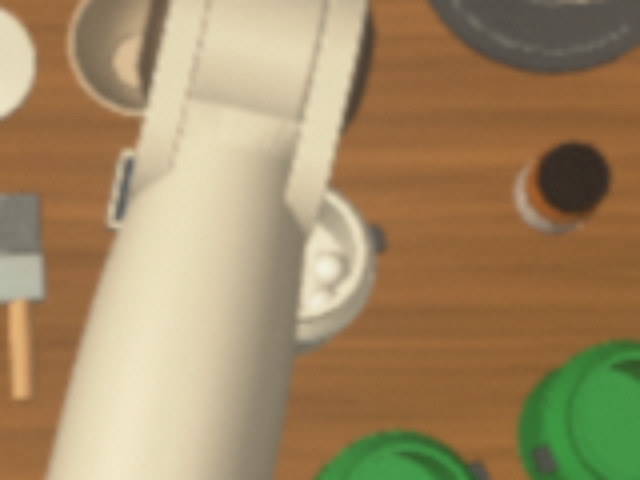

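Scene and wrist views both show three balls in the boat, and the reading is 5.0 N. I'll carry it back the same way.

Call:
{"api": "arm_command", "payload": {"motion": [[0.3, [0.1, -0.032, 0], [0, 0, 0]], [0.3, [0.2, -0.064, 0], [0, 0, 0]], [0.3, [0.35, -0.113, 0], [0, 0, 0]], [0.3, [0.45, -0.145, 0], [0, 0, 0]], [0.3, [0.485, -0.157, 0], [0, 0, 0]], [0.3, [0.485, -0.157, 0], [0, 0, 0]], [0.3, [0.485, -0.157, 0], [0, 0, 0]], [0.3, [0.485, -0.157, 0], [0, 0, 0]]]}}

```text
time: 29.1
ee_pos: [0.5376, 0.0638, 0.189]
tcp_rot: [180.0, -0.1, 78.1]
wrist_force: [-0.7, 0.2, -5.4]
opening: 0.057
```

Call:
{"api": "arm_command", "payload": {"motion": [[0.3, [0.485, -0.157, 0], [0, 0, 0]], [0.3, [0.485, -0.157, 0], [0, 0, 0]], [0.3, [0.485, -0.157, 0], [0, 0, 0]], [0.3, [0.485, -0.157, 0], [0, 0, 0]], [0.3, [0.45, -0.145, 0], [0, 0, 0]], [0.3, [0.35, -0.113, 0], [0, 0, 0]], [0.3, [0.2, -0.064, 0], [0, 0, 0]], [0.3, [0.1, -0.032, 0], [0, 0, 0]], [0.3, [0, 0, 0], [0, 0, 0]]]}}

```text
time: 30.22
ee_pos: [0.5183, 0.2526, 0.189]
tcp_rot: [-180.0, -0.0, 78.0]
wrist_force: [0.9, -0.7, -5.7]
opening: 0.0576
```

Call:
{"api": "arm_command", "payload": {"motion": [[0.3, [0, 0, 0.1], [0, 0, -0.2]], [0.3, [0, 0, 0.2], [0, 0, -0.4]], [0.3, [0, 0, 0.3], [0, 0, -0.6]], [0.3, [0, 0, 0.3], [0, 0, -0.8]], [0.3, [0, 0, 0.3], [0, 0, -0.9]], [0.3, [0, 0, 0.3], [0, 0, -0.9]], [0.3, [0, 0, 0.2], [0, 0, -0.9]], [0.3, [0, 0, 0.2], [0, 0, -0.9]], [0.3, [0, 0, 0.1], [0, 0, -0.6]], [0.3, [0, 0, 0], [0, 0, -0.4]], [0.3, [0, 0, 0], [0, 0, -0.25]], [0.3, [0, 0, 0], [0, 0, 0]]]}}

```text
time: 31.72
ee_pos: [0.5184, 0.2525, 0.069]
tcp_rot: [180.0, -0.0, 119.1]
wrist_force: [0.9, 0.0, -4.4]
opening: 0.0575
```

```bash
python3 -c "
from weigh import *
ims,o=weigh(9); cv2.imwrite('pics/r1.png',np.hstack([cv2.resize(ims['wrist'],(400,300)),cv2.resize(ims['scene'][90:210,200:360],(400,300))]))"
```

```text
t 32.17 F [-0.03 -0.2  -5.15] sd [0.56 0.24 0.37] M [0.007 0.011 0.011] sd [0.034 0.021 0.03 ] pose [0.5183 0.2528 0.0691] [180.   -0.  119.1]
```

View pics/r1.png

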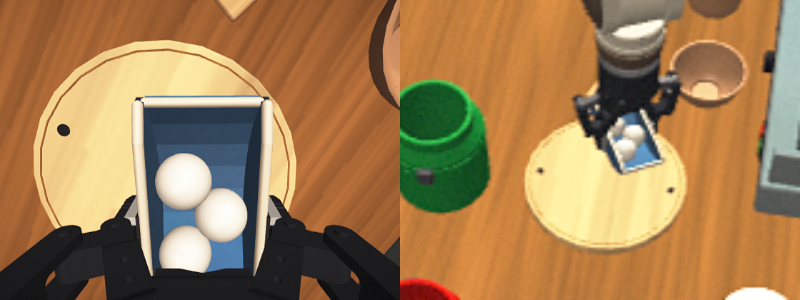

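Call:
{"api": "arm_command", "payload": {"motion": [[0.3, [0, 0, 0.1], [0, 0, 0]], [0.3, [0, 0, 0.2], [0, 0, 0]], [0.3, [0, 0, 0.2], [0, 0, 0]], [0.3, [0, 0, 0.12], [0, 0, 0]], [0.3, [0, 0, 0.03], [0, 0, 0]], [0.3, [0, 0, 0.02], [0, 0, 0]], [0.3, [0, 0, 0], [0, 0, 0]]]}}

```text
time: 33.05
ee_pos: [0.5185, 0.2529, 0.0292]
tcp_rot: [179.9, -0.0, 119.1]
wrist_force: [0.4, 1.0, -5.5]
opening: 0.0577
```

```bash
python3 -c "
from weigh import *
weigh(4)"
```

```text
t 33.25 F [ 0.07 -0.07 -4.84] sd [0.28 0.12 0.2 ] M [-0.001  0.016  0.005] sd [0.029 0.023 0.04 ] pose [0.5184 0.2529 0.0292] [179.9  -0.  119.1]
```

Call:
{"api": "arm_command", "payload": {"motion": [[0.3, [0, 0, 0.02], [0, 0, 0]], [0.3, [0, 0, 0], [0, 0, 0]]]}}

```text
time: 33.5
ee_pos: [0.5182, 0.2528, 0.0276]
tcp_rot: [180.0, -0.0, 119.1]
wrist_force: [-0.4, 0.1, -4.1]
opening: 0.0568
```

```bash
python3 -c "
from weigh import *
weigh(4)"
```

```text
t 33.7 F [ 0.24 -0.22 -5.48] sd [0.57 0.13 0.39] M [-0.01   0.014  0.004] sd [0.031 0.027 0.022] pose [0.5183 0.2529 0.0277] [180.   -0.  119.1]
```

Call:
{"api": "arm_command", "payload": {"motion": [[0.3, [0, 0, 0.015], [0, 0, 0]], [0.3, [0, 0, 0], [0, 0, 0]]]}}

```text
time: 33.95
ee_pos: [0.5185, 0.2529, 0.0271]
tcp_rot: [179.9, -0.0, 119.1]
wrist_force: [-1.0, 0.4, -2.8]
opening: 0.0574
```

```bash
python3 -c "
from weigh import *
weigh(4)"
```

```text
t 34.15 F [-0.65  0.23 -1.36] sd [0.25 0.42 0.71] M [-0.034  0.023  0.   ] sd [0.012 0.008 0.028] pose [0.5185 0.253  0.0271] [179.9  -0.  119.1]
```

Call:
{"api": "arm_command", "payload": {"motion": [[0.3, [0, 0, 0.015], [0, 0, 0]], [0.3, [0, 0, 0], [0, 0, 0]]]}}

```text
time: 34.4
ee_pos: [0.5187, 0.253, 0.027]
tcp_rot: [179.9, -0.0, 119.1]
wrist_force: [-1.7, -1.8, 5.8]
opening: 0.0575
```

```bash
python3 -c "
from weigh import *
weigh(4)"
```

```text
t 34.6 F [-2.51 -0.66  6.09] sd [0.43 0.51 0.58] M [-0.298  0.55   0.016] sd [0.025 0.004 0.036] pose [0.5186 0.253  0.027 ] [179.9  -0.  119.1]
```

The boat is down on the bat. I'll ease off slightly, then release and lift straight up.

Call:
{"api": "arm_command", "payload": {"motion": [[0.3, [0, 0, -0.011], [0, 0, 0]], [0.72, [0, 0, 0], [0, 0, 0]], [0.72, [0, 0, 0], [0, 0, 0]], [1, [0, 0, 0], [0, 0, 0]], [1, [0, 0, 0], [0, 0, 0]], [1, [0, 0, 0], [0, 0, 0]], [1, [0, 0, 0], [0, 0, 0]]]}}

```text
time: 35.48
ee_pos: [0.5183, 0.2529, 0.0265]
tcp_rot: [180.0, -0.0, 119.1]
wrist_force: [-0.7, -0.5, -0.1]
opening: 0.0852
```

```bash
python3 -c "
from weigh import *
ims,o=weigh(3);print(o['opening']); cv2.imwrite('pics/r2.png',ims['wrist'])"
```

```text
t 35.62 F [ 0.12 -0.23  0.04] sd [0.29 0.22 0.45] M [-0.008 -0.024  0.006] sd [0.018 0.03  0.038] pose [0.5183 0.2528 0.0265] [180.   -0.  119.1]
0.08523831009974707
```

View pics/r2.png

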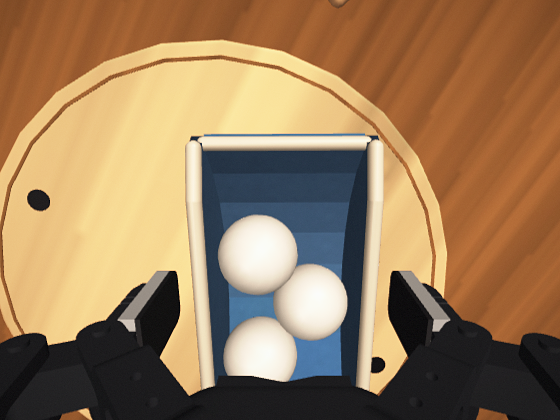

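Call:
{"api": "arm_command", "payload": {"motion": [[1, [0, 0, -0.15], [0, 0, 0]], [1, [0, 0, -0.4], [0, 0, 0]], [1, [0, 0, -0.7], [0, 0, 0]], [1, [0, 0, -0.8], [0, 0, 0]], [1, [0, 0, -0.8], [0, 0, 0]], [1, [0.5, -0.15, -0.3], [0, 0, 0]], [1, [0.84, -0.31, -0.1], [0, 0, 0]], [1, [0.84, -0.31, 0], [0, 0, 0]], [1, [0.84, -0.31, 0], [0, 0, 0]], [1, [0.84, -0.31, 0], [0, 0, 0]], [1, [0.5, -0.2, 0], [0, 0, 0]], [1, [0, 0, 0], [0, 0, 0]]]}}

```text
time: 37.12
ee_pos: [0.306, 0.4359, 0.2224]
tcp_rot: [179.9, -0.1, 119.3]
wrist_force: [-0.6, 0.8, 1.2]
opening: 0.0855
```

```bash
python3 -c "
from weigh import *
s=viewer.camera('scene');t=viewer.camera('top'); 
cv2.imwrite('pics/f_scene.png',s)
cr=lambda im,x,y:cv2.resize(im[y:y+70,x:x+95],None,fx=4,fy=4,interpolation=cv2.INTER_CUBIC)
cv2.imwrite('pics/f_crop.png',np.vstack([np.hstack([cr(t,155,165),cr(t,300,165)]),np.hstack([cr(s,240,120),cr(s,230,240)])]))
print(bot.get_obs()['time'])"
```

```text
37.225
```

View pics/f_crop.png

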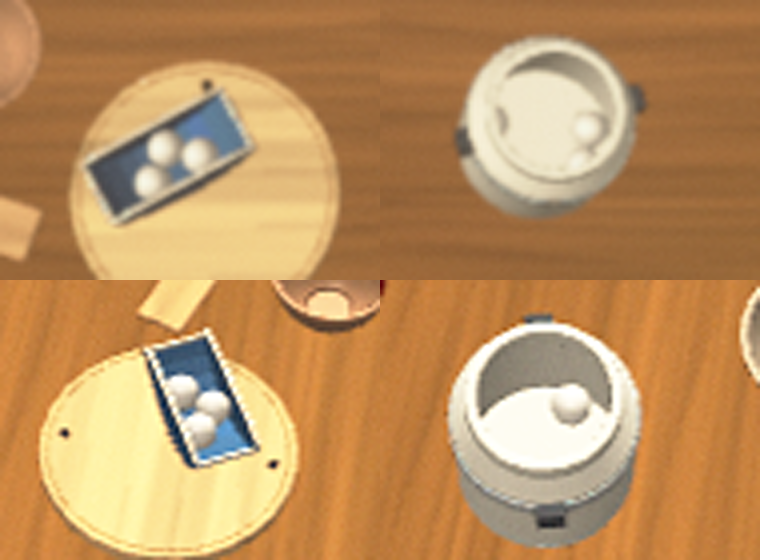

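View pics/f_scene.png

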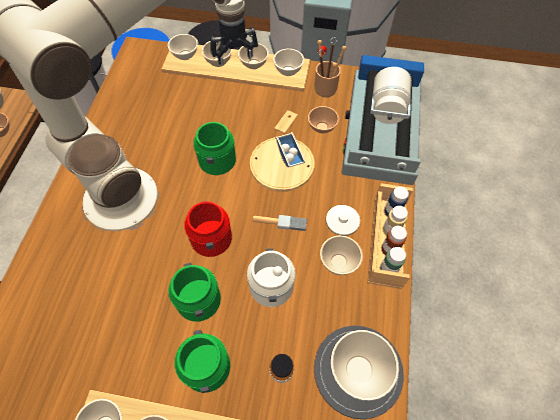

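```bash
python3 -c "
from workcell import bot
print(bot.job_done())"
```

```text
the job is handed in; nothing more can be done
None
```

I poured three balls from the blue boat into the white mill jar and handed the job in at about 37 s, with no verdict reported. The boat is back upright on the bat with the other three balls in it, let go and with the arm clear.

- **Pour:** the lip stayed about 40–48 mm above the jar's rim by my estimate. The balls went one at a time, at about 23.5°, 28° and 34.5° of tilt, and I tipped back right after the third.
- **Weight:** the boat went from about 7.3–7.4 N to 5.0–5.1 N, against about 4.9 N expected with three balls gone and 5.7 N with two. Single force readings scatter by about 0.5 N, so I also used the moment steps and the pictures.
- **Final pictures:** the top and scene views both show exactly three balls in the boat and none on the bench. The jar, lid, bowls, brush, rib and glaze jar look unmoved.
- **Not fully confirmed:** in the jar I could clearly see only two balls. What may be the third shows at the edge of its mouth, so the count of three there rests on the weight and the three left in the boat.

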